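# Put the full plant-feed tins away and the empty ones out for refilling

### The arm

A 6-joint arm with a two-finger parallel gripper is mounted at the origin on the work surface. World frame = base frame: x ahead of the robot, y to its left, z up, the work surface at z = 0. Lengths are in m, angles in rad, forces in N, time in s.
With the tool pointing down it reaches from about 0.35 to 0.775 m from the base axis. Payload 5.5 kg.
Tool frame: the origin (TCP) lies between the finger pads; the fingertips stand 17 mm ahead of it and the grasp point (between the pads) lies 2 mm behind it (env.finger_overhang is the distance from the TCP to the fingertips, in m); z points along the fingers, y is the line along which they close (so a half turn about z gives the same grasp; the last joint's range is limited). The gripper opens to 85 mm and grips with 20 to 120 N. Pads are 22 mm wide; open, the fingers measure 114 mm over their backs; the gripper's body (76 mm by 85 mm) begins 54 mm behind the grasp point. The pads swing forward as they close: fully open they stand 13 mm farther back than shut.
Start: joints at [-1.291, 0.313, 0.046, 1.304, 0, 1.431], TCP at [0.234, -0.525, 0.248] pointing down, gripper open.
Joint ranges: [-2.76, 2.76], [-0.86, 1.69], [-1.03, 1.26], [-2.2, 2.34], [-1.47, 1.5], [-3.14, 3.14]. Speed limits (rad/s): [2.57, 2.57, 3.14, 3.14, 3.14, 3.14].

### API

Orientations are given as a unit quaternion [w, x, y, z].
In Python, from workcell import env gives the robot as it stands. The module is installed in compiled form; this text tells all that it offers.
- The arm moves only by the shell command python3 -m pendant 'ROWS' [FORCE]. ROWS is JSON, a list of rows, each a list of 5 numbers: the gripper's target within -1 to 1 (fully open at 1, half-way at 0, shut at -1), then the shift along the tool's x, y, z in m, then the turn about the tool's z in rad. A call has 1 to 8 rows; each row shifts and turns the commanded pose from where the row before left it, along the tool's axes as they then stand; what a row does not reach is not made up. A row lasts 1/8 s, in which the tool goes at most 62.5 mm and 10.7 degrees, less where a joint would pass 70% of its speed; a pose out of reach is approached as far as the arm can. A call with a gripper value outside its range is refused whole. The fingers move at their own pace and stop on an object; FORCE is the grip in N (left out, the last holds). Time passes only in rows, so rows that do not move let the fingers close. It gives the time, the measured TCP pose, the force, the opening and the grip force at its end, in the units of the state.
- env.get_state(): the state, without advancing time (a new reading comes with each control period).
- env.read_camera(name): name is "scene" or "top"; returns the picture (480x640x3 uint8, red, green, blue); there is no depth.
- env.calibration(name): a dict with "K" (3x3 intrinsics, pixels), "T" (4x4, takes a point from camera to world coordinates). Camera axes: x right, y down, z forward; pixel columns grow to the right and rows downward; lengths in m; the calibration is good to about 2 mm. A picture is of the moment at which its call begins. calibration takes no time and is no camera call.
- env.hand_in(): hands the job in; it is judged then, once.
Trained networks look in the newest picture that a camera, given by its name, has taken for a name from the list of things; names that differ only in an ending like _2 or _b are one class to them, and where a whole thing is asked for, a point or a joint stands for the part that bears it (a point fixed in the world has none). Each returns a list of dicts, best first, with "score" (0 to 1); they miss things now and then, are a little off and sometimes report something else, mostly with a low value. They report only what shows in the picture. A call takes as long as a camera call. They do not tell look-alikes from the thing itself.
- env.recognise(camera, label): "centre" ([column, row] in pixels, amid what is visible of it).
The state is a dict: "clock": time; "joint_pos": joint angles; "qvel": joint speeds; "tau": joint torques, N m; "tcp_pos": TCP position; "orientation": TCP orientation; "wrist_force": force on the tool from outside, world axes, zero at the start; "ft_torque": the same for the moment, N m; "finger_gap": finger opening in m; "grip_force": force on a finger pad.
Only numpy, scipy, OpenCV 4.12 (cv2) and the standard library are available. Lean on these libraries where they do the work, as an engineer would, in place of code of your own. Each camera call takes 0.05 s, during which the arm holds its last target. There are 200 camera calls.

### The job

After feeding the seedlings, three identical lidded plant-feed tins stand on the greenhouse bench, some full and some empty, and only their weight tells which: lift them to feel it. Set every full tin upright in the open drawer of the wooden chest and every empty tin upright on the bottom of the black seed tray, and push the drawer gently, fully shut. Put the tins down rather than dropping them or tipping them over, and leave the two pots and the trowel as they are.

Things in the scene. Friction and masses are not known exactly. Their poses are not given: they have to be found in the camera images.
- tin_1: one of three outwardly identical square green plant-feed tins with bare-metal lids, 60 x 60 mm, 78 mm tall with the lid (pressed on tight, stays on); straight sides, flat top. Origin: centre of the underside; z up, x and y square to the sides. Stands upright on the bench. An empty tin weighs about 0.10 kg in all, a full one 0.32 to 0.39 kg; which are full changes from run to run and cannot be seen or told from the name
- tin_2: one of three outwardly identical square green plant-feed tins with bare-metal lids, 60 x 60 mm, 78 mm tall with the lid (pressed on tight, stays on); straight sides, flat top. Origin: centre of the underside; z up, x and y square to the sides. Stands upright on the bench. An empty tin weighs about 0.10 kg in all, a full one 0.32 to 0.39 kg; which are full changes from run to run and cannot be seen or told from the name
- tin_3: one of three outwardly identical square green plant-feed tins with bare-metal lids, 60 x 60 mm, 78 mm tall with the lid (pressed on tight, stays on); straight sides, flat top. Origin: centre of the underside; z up, x and y square to the sides. Stands upright on the bench. An empty tin weighs about 0.10 kg in all, a full one 0.32 to 0.39 kg; which are full changes from run to run and cannot be seen or told from the name
- chest: low wooden chest with one drawer, fixed to the bench: carcass 230 mm deep (x), 340 mm wide (y), 124 mm high. Origin: centre of the carcass's underside (drawer front and handle not counted); its own -x side is the drawer side, which faces roughly towards the robot
- drawer (a joint): the chest's drawer, a slide, in m: 0 is fully shut, 0.17 fully out; it slides out along the chest's own -x and starts 0.13 to 0.165 out. It resists with about 1.5 N of friction and stays where it is left. Its front board, 15 mm thick and nearly as wide and high as the chest, lies against the carcass when shut
- drawer_in (a point): centre of the drawer's inner floor (upper face, 20 mm above the bench), moving with the drawer; axes as the chest's. Inside 200 mm (x) by 298 mm (y); side and back walls rise 55 mm above the floor, the front board 97 mm. The floor clear of the chest's top begins at the front board (x = -100 mm) and is as long in x as the drawer is out. A tin in it passes under the top with 14 mm to spare
- drawer_handle (a point): middle of the drawer's handle, a dark steel bar 11 mm thick and 120 mm long along the chest's y, standing 35 mm out from the drawer's front face, its axis 90 mm above the bench; moves with the drawer
- tray: half-size black plastic seed tray, fixed to the bench, open at the top: 170 mm (x) by 230 mm (y) and 55 mm high, walls and bottom 4 mm thick. Origin: centre of its underside
- tray_in (a point): centre of the tray's inner floor (upper face, 4 mm above the bench); axes as the tray's. Inside 162 x 222 mm
- purple_pot: bystander: empty purple plastic plant pot, 100 mm across the rim, 95 mm high; origin at the centre of its underside
- clay_pot: bystander: empty terracotta pot, 96 mm across the rim, 92 mm high; origin at the centre of its underside
- trowel: bystander: hand trowel lying on the bench, 315 mm long, blade 70 mm wide; its own x runs from handle (-160 mm) to blade tip (155 mm); origin near where the neck meets the blade, at bench level
Mind the look-alikes: they are no part of the job. Leave any red or turquoise look-alike of the tin_1 alone.

How it is judged:
At the end, for the whole second after the job is handed in: All tins stand at rest within 6 degrees of upright: the full (over about 0.2 kg) on the drawer's floor, centre within 80 mm (x) and 130 mm (y) of its middle; the empty on the tray's floor, centre within 60 mm (x) and 90 mm (y) of its middle. The drawer is shut to within 8 mm (angle between each of tin_1, tin_2, tin_3's own z axis and vertical below 0.1 rad and linear speed of each of tin_1, tin_2, tin_3 below 0.02 m/s and ((x of tin_1 in the frame of drawer_in between -0.08 and 0.08 m and y of tin_1 in the frame of drawer_in between -0.13 and 0.13 m and z of tin_1 in the frame of drawer_in between -0.006 and 0.006 m and contact force between tin_1 and chest above 2 N) or (x of tin_1 in the frame of tray_in between -0.06 and 0.06 m and y of tin_1 in the frame of tray_in between -0.09 and 0.09 m and z of tin_1 in the frame of tray_in between -0.006 and 0.006 m and contact force between tin_1 and tray between 0.3 and 2 N)) and ((x of tin_2 in the frame of drawer_in between -0.08 and 0.08 m and y of tin_2 in the frame of drawer_in between -0.13 and 0.13 m and z of tin_2 in the frame of drawer_in between -0.006 and 0.006 m and contact force between tin_2 and chest above 2 N) or (x of tin_2 in the frame of tray_in between -0.06 and 0.06 m and y of tin_2 in the frame of tray_in between -0.09 and 0.09 m and z of tin_2 in the frame of tray_in between -0.006 and 0.006 m and contact force between tin_2 and tray between 0.3 and 2 N)) and ((x of tin_3 in the frame of drawer_in between -0.08 and 0.08 m and y of tin_3 in the frame of drawer_in between -0.13 and 0.13 m and z of tin_3 in the frame of drawer_in between -0.006 and 0.006 m and contact force between tin_3 and chest above 2 N) or (x of tin_3 in the frame of tray_in between -0.06 and 0.06 m and y of tin_3 in the frame of tray_in between -0.09 and 0.09 m and z of tin_3 in the frame of tray_in between -0.006 and 0.006 m and contact force between tin_3 and tray between 0.3 and 2 N)) and value of joint drawer below 0.008 m); the robot touches nothing.
It fails at once if a tin is tipped over (more than 35 degrees) (angle between any of tin_1, tin_2, tin_3's own z axis and vertical above 0.6 rad).
It fails at once if a tin is dropped: it falls at over 0.7 m/s (from about 25 mm up) with no finger on it ((linear speed of tin_1 above 0.7 m/s and contact force between tin_1 and the fingers below 0.05 N) or (linear speed of tin_2 above 0.7 m/s and contact force between tin_2 and the fingers below 0.05 N) or (linear speed of tin_3 above 0.7 m/s and contact force between tin_3 and the fingers below 0.05 N)).
It fails at once if the drawer is slammed (over 0.5 m/s) (velocity of joint drawer below -0.5 m/s).
It fails at once if a pot or the trowel is moved by more than 30 mm (distance of any of purple_pot, clay_pot, trowel from where it was at the start of the episode above 0.03 m).
It also fails if it takes over 72 s, if anything falls off the work surface, if the arm or the gripper's body presses on something with over 40 N, if the wrist force passes 120 N, or if a joint passes its speed limit or range.

## Working session

There is one attempt and no reset: what is moved stays moved. The work goes in short steps, Python scripts to look and compute and a shell command to move; the robot and the scene stay as the last step left them, time stands still between calls to the robot, and variables do not carry over. Pictures are saved under pics/ and viewed, at most 10 in all, crops included, and the job is handed in when it is done.

```bash
mkdir -p pics; cat > h.py <<'E'
from workcell import env
import numpy as np, cv2
def px2w(cam,uv,z):
    c=env.calibration(cam);K=np.array(c["K"]);T=np.array(c["T"])
    d=T[:3,:3]@np.linalg.inv(K)@np.array([uv[0],uv[1],1.0]);o=T[:3,3]
    return o+d*(z-o[2])/d[2]
def w2px(cam,p):
    c=env.calibration(cam);K=np.array(c["K"]);T=np.array(c["T"])
    q=K@(T[:3,:3].T@(np.array(p)-T[:3,3]));return q[:2]/q[2]
def shot(cam,name,crop=None,s=1):
    im=env.read_camera(cam)
    if crop: im=im[crop[1]:crop[3],crop[0]:crop[2]]
    if s!=1: im=cv2.resize(im,None,fx=s,fy=s,interpolation=cv2.INTER_CUBIC)
    cv2.imwrite(f"pics/{name}.png",cv2.cvtColor(im,cv2.COLOR_RGB2BGR));return im
E
python3 - <<'E'
from h import *
shot("top","top0");shot("scene","scene0")
for l in ["tin_1","tray","drawer_handle","chest","trowel","purple_pot","clay_pot"]:
    print(l,[(np.round(r["centre"]),round(r["score"],2)) for r in env.recognise("top",l)])
print(env.calibration("top")); print(env.get_state())
E
```

```text
tin_1 [(array([282., 263.]), 0.93), (array([266., 307.]), 0.87), (array([330., 242.]), 0.87), (array([311., 301.]), 0.77), (array([202., 292.]), 0.71), (array([283., 215.]), 0.58)]
tray [(array([204., 208.]), 0.73)]
drawer_handle [(array([420., 234.]), 0.95), (array([140., 310.]), 0.51), (array([122., 269.]), 0.37)]
chest [(array([412., 188.]), 0.86)]
trowel [(array([515., 245.]), 0.94)]
purple_pot [(array([121., 267.]), 0.57)]
clay_pot [(array([141., 310.]), 0.95), (array([279., 215.]), 0.6)]
{'K': array([[436.69926222,   0.        , 323.43440123],
       [  0.        , 436.69926222, 237.12512843],
       [  0.        ,   0.        ,   1.        ]]), 'T': array([[-0.01198037, -0.9947624 ,  0.10150977,  0.41941601],
       [-0.99990986,  0.01130294, -0.00724614,  0.01292843],
       [ 0.00606082, -0.10158743, -0.99480815,  1.27274172],
       [ 0.        ,  0.        ,  0.        ,  1.        ]])}
{'clock': 0.45, 'joint_pos': array([-1.29055395e+00,  3.13246569e-01,  4.59940645e-02,  1.30359089e+00,
        2.80059511e-06,  1.43118242e+00]), 'qvel': array([-8.70024548e-04, -8.64884782e-05,  6.49637838e-04,  1.81290619e-03,
       -9.06257891e-04,  2.41737195e-03]), 'tau': array([-1.80704392e-03, -4.79929948e+01,  2.98463559e+01,  3.26228037e-03,
       -1.58712564e-04, -1.37007811e-05]), 'tcp_pos': array([ 0.23436965, -0.52506048,  0.24825327]), 'orientation': array([-2.35760445e-05,  9.78045891e-01,  2.08389621e-01, -2.56702557e-07]), 'wrist_force': array([-0.12260394, -0.5404214 ,  0.29765866]), 'ft_torque': array([0.0386058 , 0.03297715, 0.05975457]), 'grip_force': 0.0, 'finger_gap': 0.0855728140477893}
```

View pics/top0.png

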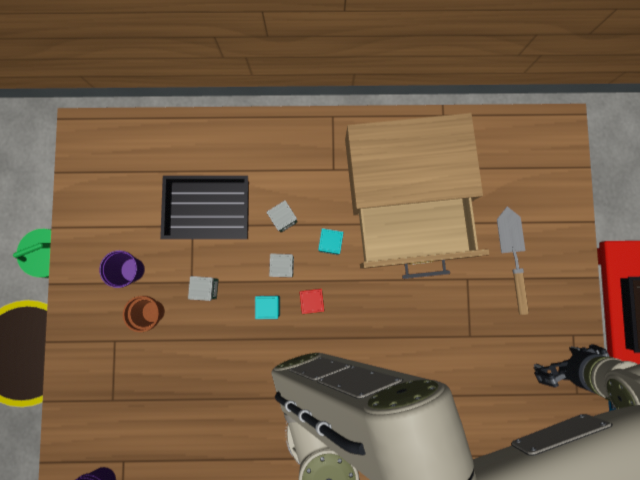

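View pics/scene0.png

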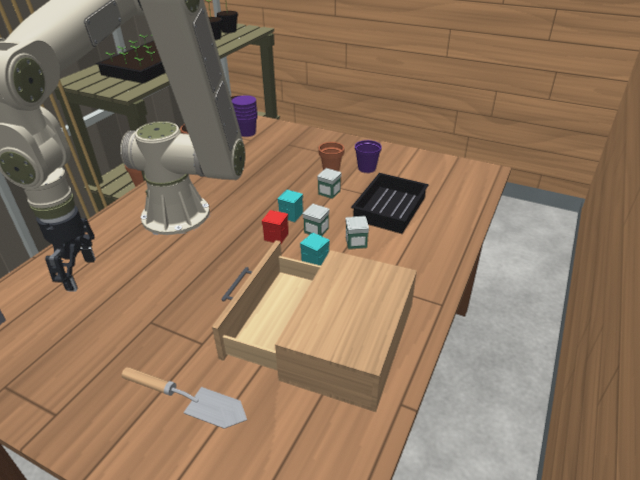

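Top picture: grey-lidded candidates are (282,215), (281,265) and (202,289). The look-alikes are turquoise at (330,242) and (266,307), and red at (312,301). The scene view shows green labelled sides under the three grey lids, so I choose those. Next I measure them and check one crop.

```bash
python3 - <<'E'
from h import *
im=shot("top","crop1",(150,160,350,330),4) ; im=env.read_camera("top")
hsv=cv2.cvtColor(im,cv2.COLOR_RGB2HSV)
m=((hsv[...,1]<40)&(hsv[...,2]>120)).astype(np.uint8)
m[:, :150]=0;m[:,350:]=0;m[:170]=0;m[330:]=0
n,l,st,c=cv2.connectedComponentsWithStats(m)
for i in range(1,n):
    if st[i,4]<150: continue
    cn=cv2.findContours((l==i).astype(np.uint8),0,2)[0][0][:,0,:]
    w=np.array([px2w("top",p,.078)[:2] for p in cn])
    r=cv2.minAreaRect((w*1000).astype(np.float32)); print(c[i].round(1),st[i,4],px2w("top",c[i],.078).round(4),r)
for n,z,ps in [("tray",.055,[(162,177),(248,177),(248,239),(161,240)]),("chest",.124,[(347,126),(471,114),(482,195),(357,208)]),("drawer front top",.117,[(362,266),(489,252)]),("handle",.09,[(403,277),(449,273)]),("red",.078,[(312,301)]),("turq",.078,[(331,241),(267,307)]),("pots",.09,[(119,266),(142,311)])]:
    print(n,[px2w("top",p,z)[:2].round(3) for p in ps])
E
```

```text
[281.3 215. ] 490 [0.604 0.12  0.078] ((604.2059936523438, 119.8991928100586), (61.38410949707031, 61.20460891723633), 31.71364974975586)
[280.6 265. ] 507 [0.4663 0.1221 0.078 ] ((466.2305603027344, 122.28697204589844), (62.32340621948242, 60.004703521728516), 89.31804656982422)
[199.9 288. ] 517 [0.4063 0.341  0.078 ] ((406.47491455078125, 341.19500732421875), (60.832366943359375, 61.886802673339844), 85.0573959350586)
tray [array([0.72, 0.46]), array([0.718, 0.216]), array([0.541, 0.215]), array([0.541, 0.458])]
chest [array([ 0.839, -0.063]), array([ 0.87 , -0.402]), array([ 0.645, -0.421]), array([ 0.614, -0.086])]
drawer front top [array([ 0.459, -0.097]), array([ 0.493, -0.435])]
handle [array([ 0.429, -0.209]), array([ 0.439, -0.334])]
red [array([0.368, 0.037])]
turq [array([ 0.53 , -0.016]), array([0.353, 0.159])]
pots [array([0.468, 0.557]), array([0.347, 0.491])]
```

View pics/crop1.png

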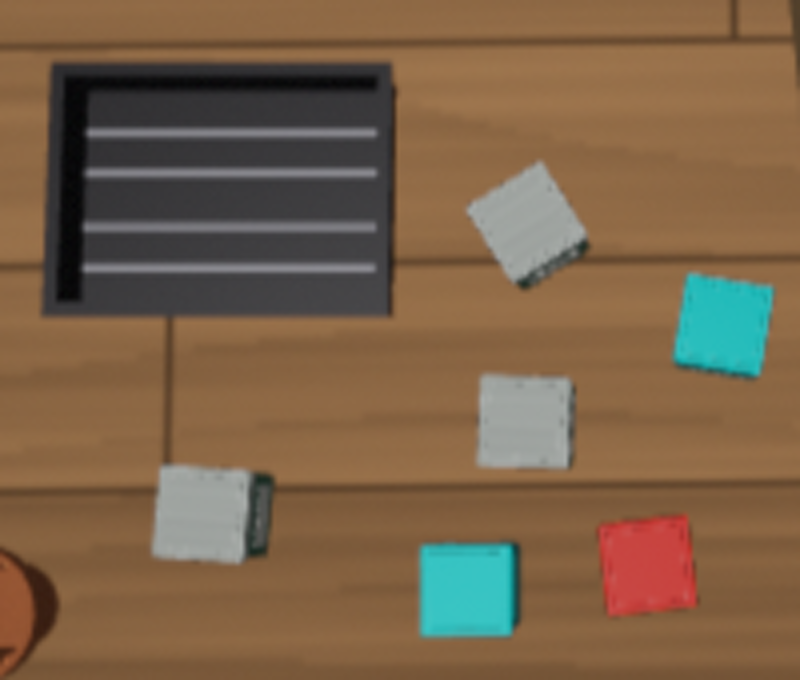

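Crop: grey lids at (527,225), (525,420) and (205,515) with green sides, so the choice is right. Turquoise and red stay untouched. I start with the tin at world (0.466, 0.122).

```bash
cat >> h.py <<'E'
def heading():
    w,x,y,z=env.get_state()["orientation"]; return np.degrees(np.arctan2(2*(x*y+w*z),1-2*(y*y+z*z)))
def plan(x,y,z,hd,nt,n):
    """constant per-row tool shift for n rows, the first nt of which also turn to heading hd (shift before turn)"""
    s=env.get_state();p=s["tcp_pos"];h=heading();d=(hd-h+180)%360-180
    th=np.radians([h+d*min(k,nt)/max(nt,1) for k in range(n)])
    M=sum(np.array([[np.cos(t),np.sin(t)],[np.sin(t),-np.cos(t)]]) for t in th)
    a=np.linalg.solve(M,[x-p[0],y-p[1]])
    print("heading",round(h,1),"turn/row",round(-np.radians(d)/max(nt,1),4),"shift/row",a.round(4),"dz/row",round((p[2]-z)/n,4))
def st():
    s=env.get_state();print(round(s["clock"],2),s["tcp_pos"].round(4),round(heading(),2),"F",s["wrist_force"].round(2),"gap",round(s["finger_gap"],4),"grip",round(s["grip_force"],1),"j6",round(s["joint_pos"][5],2))
E
python3 -c "
from h import *
plan(.4665,.122,.2,89.3,8,16)"
```

```text
heading 24.1 turn/row -0.1423 shift/row [0.0465 0.001 ] dz/row 0.003
```

```bash
python3 -m pendant '[[1,0.0465,0.001,0.003,-0.1423],[1,0.0465,0.001,0.003,-0.1423],[1,0.0465,0.001,0.003,-0.1423],[1,0.0465,0.001,0.003,-0.1423],[1,0.0465,0.001,0.003,-0.1423],[1,0.0465,0.001,0.003,-0.1423],[1,0.0465,0.001,0.003,-0.1423],[1,0.0465,0.001,0.003,-0.1423]]' 40; python3 -c "
from h import *
st();plan(.4665,.122,.15,89.3,1,8)"
```

```text
clock: 1.55
tcp_pos: [0.4552, -0.2483, 0.2242]
orientation: [0.0, 0.71, 0.704, 0.0]
wrist_force: [0.3, 0.5, -0.2]
finger_gap: 0.0855
grip_force: 0.0
1.55 [ 0.4552 -0.2483  0.2242] 89.56 F [ 0.34  0.54 -0.23] gap 0.0855 grip 0.0 j6 0.92
heading 89.6 turn/row 0.0046 shift/row [0.0463 0.0009] dz/row 0.0093
```

```bash
python3 -m pendant '[[1,0.046,0.001,0.009,0],[1,0.046,0.001,0.009,0],[1,0.046,0.001,0.009,0],[1,0.046,0.001,0.009,0],[1,0.046,0.001,0.009,0],[1,0.046,0.001,0.009,0],[1,0.046,0.001,0.009,0],[1,0,0,0,0]]'; python3 -c "
from h import *
st();plan(.4665,.122,.062,89.3,1,5)"
```

```text
clock: 2.55
tcp_pos: [0.4648, 0.0747, 0.1607]
orientation: [-0.001, 0.71, 0.704, -0.0]
wrist_force: [0.1, -0.9, 0.9]
finger_gap: 0.0855
grip_force: 0.0
2.55 [0.4648 0.0747 0.1607] 89.56 F [ 0.08 -0.86  0.88] gap 0.0855 grip 0.0 j6 1.57
heading 89.6 turn/row 0.0046 shift/row [0.0095 0.0002] dz/row 0.0197
```

```bash
python3 -m pendant '[[1,0.024,0.001,0,0],[1,0.024,0.001,0,0],[1,0,0,0.02,0],[1,0,0,0.02,0],[1,0,0,0.02,0],[1,0,0,0.02,0],[1,0,0,0.019,0],[1,0,0,0,0]]' >/dev/null; python3 -c "from h import *
st()"; python3 -m pendant '[[-1,0,0,0,0],[-1,0,0,0,0],[-1,0,0,0,0],[-1,0,0,0,0],[-1,0,0,0,0],[-1,0,0,0,0]]' 40;  python3 -c "from h import *
st()"
```

```text
3.55 [0.4673 0.1191 0.0613] 89.21 F [ 0.18 -0.09 -0.47] gap 0.0852 grip 0.0 j6 1.67
clock: 4.3
tcp_pos: [0.4683, 0.1198, 0.0633]
orientation: [0.001, 0.712, 0.703, -0.0]
wrist_force: [-2.8, -1.2, 6.0]
finger_gap: 0.0593
grip_force: 45.0
4.3 [0.4683 0.1198 0.0633] 89.27 F [-2.81 -1.16  6.  ] gap 0.0593 grip 45.0 j6 1.67
```

```bash
python3 -m pendant '[[-1,0,0,-0.01,0],[-1,0,0,-0.02,0],[-1,0,0,-0.03,0],[-1,0,0,-0.03,0],[-1,0,0,-0.03,0],[-1,0,0,0,0],[-1,0,0,0,0],[-1,0,0,0,0]]';  python3 -c "
from h import *
st();plan(.634,.300,.18,90,1,5);plan(.550,-.172,.18,5.3,8,9)"
```

```text
clock: 5.3
tcp_pos: [0.4672, 0.1201, 0.1807]
orientation: [-0.001, 0.712, 0.703, -0.001]
wrist_force: [-0.3, 0.3, -4.6]
finger_gap: 0.0594
grip_force: 44.9
5.3 [0.4672 0.1201 0.1807] 89.28 F [-0.34  0.26 -4.64] gap 0.0594 grip 44.9 j6 1.67
heading 89.3 turn/row -0.0126 shift/row [0.0361 0.0333] dz/row 0.0001
heading 89.3 turn/row 0.1832 shift/row [-0.0197  0.0323] dz/row 0.0001
```

```bash
python3 -c "
from h import *
plan(.566,-.345,.22,5.3,8,16)"
```

```text
heading 89.3 turn/row 0.1832 shift/row [-0.0092  0.0326] dz/row -0.0025
```

```bash
python3 -m pendant '[[-1,-0.009,0.0325,-0.005,0.183],[-1,-0.009,0.0325,-0.005,0.183],[-1,-0.009,0.0325,-0.005,0.183],[-1,-0.009,0.0325,-0.005,0.183],[-1,-0.009,0.0325,-0.005,0.183],[-1,-0.009,0.0325,-0.005,0.183],[-1,-0.009,0.0325,-0.005,0.183],[-1,-0.009,0.0325,-0.005,0.183]]' ;  python3 -c "
from h import *
st();plan(.566,-.345,.22,5.3,1,7)"
```

```text
clock: 6.3
tcp_pos: [0.6169, -0.0775, 0.2204]
orientation: [-0.0, 0.999, 0.044, -0.001]
wrist_force: [0.4, 0.2, -3.4]
finger_gap: 0.0593
grip_force: 46.2
6.3 [ 0.6169 -0.0775  0.2204] 5.06 F [ 0.4   0.23 -3.45] gap 0.0593 grip 46.2 j6 2.8
heading 5.1 turn/row -0.0041 shift/row [-0.0107  0.0374] dz/row 0.0001
```

```bash
python3 -m pendant '[[-1,-0.0107,0.0374,0,-0.004],[-1,-0.0107,0.0374,0,0],[-1,-0.0107,0.0374,0,0],[-1,-0.0107,0.0374,0,0],[-1,-0.0107,0.0374,0,0],[-1,-0.0107,0.0374,0,0],[-1,-0.0107,0.0374,0,0],[-1,0,0,0,0]]' ;  python3 -c "
from h import *
st();plan(.566,-.345,.105,5.3,1,1);shot('top','top2',(330,90,530,300),3)"
```

```text
clock: 7.3
tcp_pos: [0.5667, -0.3472, 0.2199]
orientation: [-0.001, 0.999, 0.047, -0.001]
wrist_force: [-1.0, 0.1, -3.7]
finger_gap: 0.0591
grip_force: 46.4
7.3 [ 0.5667 -0.3472  0.2199] 5.39 F [-1.04  0.09 -3.69] gap 0.0591 grip 46.4 j6 2.38
heading 5.4 turn/row 0.0016 shift/row [-0.0005 -0.0023] dz/row 0.1149
```

View pics/top2.png

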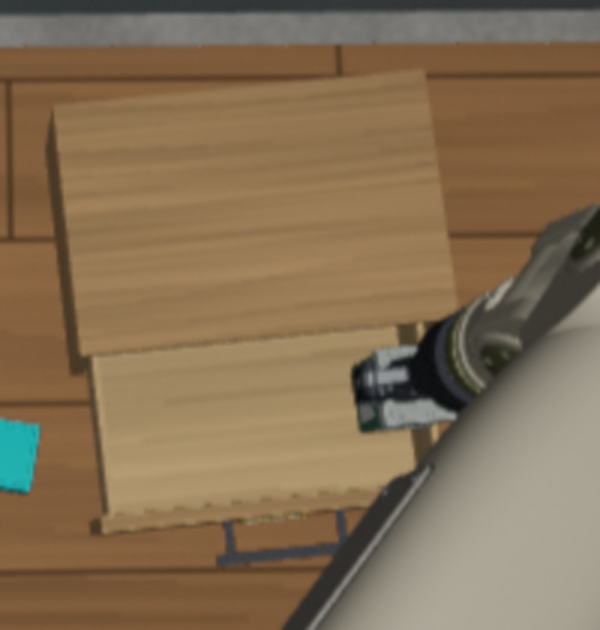

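```bash
python3 -m pendant '[[-1,0,-0.012,0.02,0],[-1,0,0,0.03,0],[-1,0,0,0.03,0],[-1,0,0,0.03,0],[-1,0,0,0.015,0],[-1,0,0,0.005,0],[-1,0,0,0.003,0],[-1,0,0,0,0]]' ;  python3 -c "
from h import *
st()"
```

```text
clock: 8.35
tcp_pos: [0.5674, -0.3329, 0.0903]
orientation: [0.001, 0.999, 0.049, 0.001]
wrist_force: [0.9, 0.2, -3.5]
finger_gap: 0.0593
grip_force: 46.3
8.35 [ 0.5674 -0.3329  0.0903] 5.62 F [ 0.92  0.16 -3.53] gap 0.0593 grip 46.3 j6 2.39
```

```bash
python3 -m pendant '[[-1,0,0,0.003,0],[-1,0,0,0.002,0],[-1,0,0,0.001,0],[-1,0,0,0.001,0],[-1,0,0,0,0],[-1,0,0,0,0]]' ;  python3 -c "
from h import *
st()"
```

```text
clock: 9.1
tcp_pos: [0.5671, -0.3325, 0.0834]
orientation: [0.0, 0.999, 0.049, 0.001]
wrist_force: [-0.5, 1.6, 6.2]
finger_gap: 0.0593
grip_force: 47.5
9.1 [ 0.5671 -0.3325  0.0834] 5.63 F [-0.5   1.59  6.19] gap 0.0593 grip 47.5 j6 2.39
```

```bash
python3 -m pendant '[[0.6,0,0,0,0],[0.6,0,0,0,0],[0.6,0,0,0,0],[0.6,0,0,-0.02,0],[0.6,0,0,-0.04,0],[0.6,0,0,-0.04,0],[0.6,0,0,-0.035,0],[0.6,0,0,0,0]]' ;  python3 -c "
from h import *
st();plan(.604,.120,.2,31.7,4,12)"
```

```text
clock: 10.1
tcp_pos: [0.5684, -0.3337, 0.221]
orientation: [0.002, 0.999, 0.049, 0.003]
wrist_force: [0.3, 0.2, 0.2]
finger_gap: 0.0681
grip_force: 0.0
10.1 [ 0.5684 -0.3337  0.221 ] 5.63 F [0.35 0.19 0.22] gap 0.0681 grip 0.0 j6 2.39
heading 5.6 turn/row -0.1138 shift/row [ 0.0196 -0.033 ] dz/row 0.0018
```

```bash
python3 -m pendant '[[1,0.0196,-0.033,0.002,-0.114],[1,0.0196,-0.033,0.002,-0.114],[1,0.0196,-0.033,0.002,-0.114],[1,0.0196,-0.033,0.002,-0.114],[1,0.0196,-0.033,0.002,0],[1,0.0196,-0.033,0.002,0],[1,0.0196,-0.033,0.002,0],[1,0.0196,-0.033,0.002,0]]' >/dev/null;  python3 -c "
from h import *
st();plan(.604,.120,.16,31.7,1,4)"
```

```text
11.1 [ 0.6035 -0.0308  0.1998] 31.75 F [ 0.28 -0.03 -0.69] gap 0.0853 grip 0.0 j6 2.4
heading 31.7 turn/row 0.0009 shift/row [ 0.0199 -0.032 ] dz/row 0.0099
```

```bash
python3 -m pendant '[[1,0.02,-0.032,0.01,0],[1,0.02,-0.032,0.01,0],[1,0.02,-0.032,0.01,0],[1,0.02,-0.032,0.01,0],[1,0,0,0,0],[1,0,0,0,0]]' >/dev/null;  python3 -c "
from h import *
st();plan(.604,.120,.062,31.7,1,1)"
```

```text
11.85 [0.6045 0.1185 0.1605] 31.77 F [-0.53 -0.02 -0.51] gap 0.0853 grip 0.0 j6 2.65
heading 31.8 turn/row 0.0012 shift/row [ 0.0004 -0.0015] dz/row 0.0985
```

```bash
python3 -m pendant '[[1,0,-0.0015,0.02,0],[1,0,0,0.03,0],[1,0,0,0.03,0],[1,0,0,0.018,0],[1,0,0,0,0],[1,0,0,0,0]]' >/dev/null; python3 -c "from h import *
st()"; python3 -m pendant '[[-1,0,0,0,0],[-1,0,0,0,0],[-1,0,0,0,0],[-1,0,0,0,0],[-1,0,0,0,0],[-1,0,0,0,0]]' 40 >/dev/null;  python3 -c "from h import *
st()"; python3 -m pendant '[[-1,0,0,-0.01,0],[-1,0,0,-0.02,0],[-1,0,0,-0.03,0],[-1,0,0,-0.03,0],[-1,0,0,-0.03,0],[-1,0,0,0,0],[-1,0,0,0,0],[-1,0,0,0,0]]' >/dev/null; python3 -c "
from h import *
st()
for i in range(4): env.read_camera('top');st()"
```

```text
12.6 [0.6048 0.1193 0.0642] 31.68 F [ 0.16  0.86 -0.17] gap 0.0853 grip 0.0 j6 2.65
13.35 [0.605  0.1201 0.0646] 31.75 F [ 0.29 -1.96  5.11] gap 0.0592 grip 45.2 j6 2.65
14.35 [0.6029 0.12   0.1813] 31.75 F [-0.44  0.33 -3.62] gap 0.0593 grip 44.6 j6 2.65
14.4 [0.603  0.12   0.1814] 31.75 F [ 0.6   0.43 -3.18] gap 0.0592 grip 44.6 j6 2.65
14.45 [0.6032 0.1201 0.1817] 31.75 F [ 0.94 -0.7  -3.16] gap 0.0592 grip 44.6 j6 2.65
14.5 [0.6034 0.12   0.182 ] 31.75 F [-0.5   0.27 -3.44] gap 0.0592 grip 44.6 j6 2.65
14.55 [0.6036 0.1201 0.1823] 31.75 F [ 0.21 -0.12 -2.77] gap 0.059 grip 44.6 j6 2.65
```

```bash
python3 -c "
from h import *
plan(.556,-.215,.22,5.3,4,9)"
```

```text
heading 31.8 turn/row 0.1154 shift/row [-0.0135  0.0357] dz/row -0.0042
```

```bash
python3 -m pendant '[[-1,-0.0135,0.0357,-0.01,0.115],[-1,-0.0135,0.0357,-0.01,0.115],[-1,-0.0135,0.0357,-0.01,0.115],[-1,-0.0135,0.0357,-0.01,0.115],[-1,-0.0135,0.0357,0,0],[-1,-0.0135,0.0357,0,0],[-1,-0.0135,0.0357,0,0],[-1,-0.0135,0.0357,0,0]]' >/dev/null;  python3 -c "
from h import *
st();plan(.556,-.215,.095,5.3,1,1)"
```

```text
15.55 [ 0.5663 -0.1797  0.2231] 5.4 F [-0.58  0.63 -2.87] gap 0.0593 grip 46.2 j6 2.61
heading 5.4 turn/row 0.0017 shift/row [-0.0136  0.0342] dz/row 0.1281
```

```bash
python3 -m pendant '[[-1,-0.0136,0.0342,0,0],[-1,0,0,0,0],[-1,0,0,0.03,0],[-1,0,0,0.03,0],[-1,0,0,0.03,0],[-1,0,0,0.025,0],[-1,0,0,0.01,0],[-1,0,0,0,0]]' >/dev/null;  python3 -c "
from h import *
st()"
```

```text
16.55 [ 0.5562 -0.2132  0.0979] 5.43 F [-0.83 -0.39 -2.49] gap 0.0594 grip 46.5 j6 2.55
```

```bash
python3 -m pendant '[[-1,0,0,0.006,0],[-1,0,0,0.004,0],[-1,0,0,0.002,0],[-1,0,0,0.001,0],[-1,0,0,0.001,0],[-1,0,0,0,0],[-1,0,0,0,0]]' >/dev/null;  python3 -c "
from h import *
st()"
```

```text
17.43 [ 0.5566 -0.2139  0.0847] 5.39 F [-0.91  0.88  0.55] gap 0.0594 grip 46.9 j6 2.55
```

```bash
python3 -m pendant '[[0.6,0,0,0,0],[0.6,0,0,0,0],[0.6,0,0,0,0],[0.6,0,0,-0.02,0],[0.6,0,0,-0.04,0],[0.6,0,0,-0.04,0],[0.6,0,0,-0.03,0],[0.6,0,0,0,0]]' >/dev/null;  python3 -c "
from h import *
st();plan(.4065,.341,.16,85,8,15)"
```

```text
18.43 [ 0.558  -0.2147  0.2174] 5.4 F [ 0.03 -1.09  0.19] gap 0.0683 grip 0.0 j6 2.55
heading 5.4 turn/row -0.1737 shift/row [ 0.0315 -0.0297] dz/row 0.0038
```

```bash
python3 -m pendant '[[1,0.0315,-0.03,0,-0.174],[1,0.0315,-0.03,0,-0.174],[1,0.0315,-0.03,0,-0.174],[1,0.0315,-0.03,0,-0.174],[1,0.0315,-0.03,0,-0.174],[1,0.0315,-0.03,0,-0.174],[1,0.0315,-0.03,0,-0.174],[1,0.0315,-0.03,0,-0.174]]' >/dev/null;  python3 -c "
from h import *
st();plan(.4065,.341,.16,85,1,7)"
```

```text
19.43 [0.5898 0.1067 0.2125] 85.5 F [-0.19  0.32 -0.18] gap 0.085 grip 0.0 j6 1.69
heading 85.5 turn/row 0.0087 shift/row [ 0.0311 -0.029 ] dz/row 0.0075
```

```bash
python3 -m pendant '[[1,0.031,-0.029,0.0075,0.009],[1,0.031,-0.029,0.0075,0],[1,0.031,-0.029,0.0075,0],[1,0.031,-0.029,0.0075,0],[1,0.031,-0.029,0.0075,0],[1,0.031,-0.029,0.0075,0],[1,0.031,-0.029,0.0075,0],[1,0,0,0,0]]' >/dev/null;  python3 -c "
from h import *
st();plan(.4065,.341,.063,85,1,1)"
```

```text
20.43 [0.4056 0.3412 0.1599] 84.88 F [0.07 0.05 0.7 ] gap 0.0853 grip 0.0 j6 2.21
heading 84.9 turn/row -0.002 shift/row [-0.0001  0.001 ] dz/row 0.0969
```

```bash
python3 -m pendant '[[1,0,0.001,0.02,0],[1,0,0,0.03,0],[1,0,0,0.03,0],[1,0,0,0.017,0],[1,0,0,0,0],[1,0,0,0,0]]' >/dev/null; python3 -c "from h import *
st()"; python3 -m pendant '[[-1,0,0,0,0],[-1,0,0,0,0],[-1,0,0,0,0],[-1,0,0,0,0],[-1,0,0,0,0],[-1,0,0,0,0]]' 30 >/dev/null;  python3 -c "from h import *
st()"; python3 -m pendant '[[-1,0,0,-0.01,0],[-1,0,0,-0.02,0],[-1,0,0,-0.03,0],[-1,0,0,-0.03,0],[-1,0,0,-0.03,0],[-1,0,0,0,0],[-1,0,0,0,0],[-1,0,0,0,0]]' >/dev/null; python3 -c "
from h import *
st()
for i in range(3): env.read_camera('top');st()
plan(.633,.344,.18,85,1,6)"
```

```text
21.18 [0.4101 0.3397 0.0651] 84.6 F [-0.93 -0.31 -0.08] gap 0.085 grip 0.0 j6 2.21
21.93 [0.41   0.3404 0.0658] 84.64 F [-1.3  -0.31  6.27] gap 0.0593 grip 33.9 j6 2.21
22.93 [0.4086 0.3395 0.1833] 84.64 F [-0.46  0.15 -0.25] gap 0.0596 grip 33.1 j6 2.21
22.98 [0.4087 0.3395 0.1834] 84.64 F [-0.6   0.25 -0.61] gap 0.0597 grip 33.1 j6 2.21
23.02 [0.4088 0.3396 0.1835] 84.64 F [-0.18  0.37 -0.78] gap 0.0593 grip 33.1 j6 2.21
23.07 [0.409  0.3397 0.1837] 84.64 F [ 0.02  0.08 -1.6 ] gap 0.0594 grip 33.1 j6 2.21
heading 84.6 turn/row -0.0064 shift/row [0.004  0.0371] dz/row 0.0006
```

```bash
python3 -m pendant '[[-1,0.004,0.037,0,-0.03],[-1,0.004,0.037,0,-0.03],[-1,0.004,0.037,0,-0.03],[-1,0.004,0.037,0,0],[-1,0.004,0.037,0,0],[-1,0.004,0.037,0,0],[-1,0,0,0,0],[-1,0,0,0,0]]' >/dev/null;  python3 -c "
from h import *
st();plan(.633,.344,.085,90,1,1);shot('top','top3',(130,150,290,260),4)"
```

```text
24.07 [0.6312 0.3563 0.1837] 89.79 F [ 0.13  0.62 -1.16] gap 0.0595 grip 33.3 j6 1.98
heading 89.8 turn/row -0.0036 shift/row [-0.0123  0.0019] dz/row 0.0987
```

View pics/top3.png

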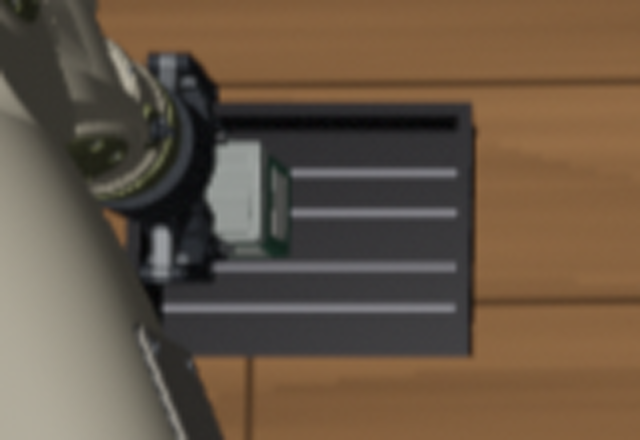

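The tin (crop ~ (240,200)) hangs over the tray. I shift it slightly to the centre and lower it.

```bash
python3 -m pendant '[[-1,-0.012,0.002,0.01,0],[-1,0,0,0.03,0],[-1,0,0,0.03,0],[-1,0,0,0.02,0],[-1,0,0,0.01,0],[-1,0,0,0,0],[-1,0,0,0,0]]' >/dev/null;  python3 -c "
from h import *
st()"
```

```text
25.0 [0.6345 0.3446 0.0861] 89.79 F [ 0.38 -0.46 -1.92] gap 0.0595 grip 33.4 j6 1.96
```

```bash
python3 -m pendant '[[-1,0,0,0.008,0],[-1,0,0,0.004,0],[-1,0,0,0.002,0],[-1,0,0,0.001,0],[-1,0,0,0.001,0],[-1,0,0,0,0],[-1,0,0,0,0]]' >/dev/null;  python3 -c "
from h import *
st()"
```

```text
25.88 [0.6337 0.3444 0.0699] 89.8 F [-3.18 -1.36  5.17] gap 0.0598 grip 34.0 j6 1.96
```

```bash
python3 -m pendant '[[0.6,0,0,0,0],[0.6,0,0,0,0],[0.6,0,0,0,0],[0.6,0,0,-0.02,0],[0.6,0,0,-0.04,0],[0.6,0,0,-0.04,0],[0.6,0,0,-0.03,0],[0.6,0,0,0,0]]' >/dev/null;  python3 -c "
from h import *
st();plan(.395,-.274,.2,5.3,8,16)"
```

```text
26.88 [0.6356 0.3453 0.2023] 89.8 F [-0.29  0.12  0.2 ] gap 0.0683 grip 0.0 j6 1.96
heading 89.8 turn/row 0.1843 shift/row [-0.0359  0.031 ] dz/row 0.0001
```

```bash
python3 -m pendant '[[-1,-0.04,-0.015,0,0],[-1,-0.04,-0.015,0,0],[-1,-0.04,-0.015,0,0],[-1,-0.04,-0.015,0,0],[-1,-0.04,-0.015,0,0],[-1,-0.04,-0.015,0,0],[-1,-0.04,-0.015,0,0],[-1,-0.04,-0.015,0,0]]' >/dev/null;  python3 -c "
from h import *
st();plan(.395,-.274,.2,5.3,8,9)"
```

```text
27.88 [0.5115 0.0238 0.1974] 89.8 F [ 0.58 -0.16  0.26] gap -0.0003 grip 0.0 j6 1.46
heading 89.8 turn/row 0.1844 shift/row [-0.0372  0.0144] dz/row -0.0003
```

```bash
python3 -m pendant '[[-1,-0.037,0.0144,0,0.184],[-1,-0.037,0.0144,0,0.184],[-1,-0.037,0.0144,0,0.184],[-1,-0.037,0.0144,0,0.184],[-1,-0.037,0.0144,0,0.184],[-1,-0.037,0.0144,0,0.184],[-1,-0.037,0.0144,0,0.184],[-1,-0.037,0.0144,0,0.184]]' >/dev/null;  python3 -c "
from h import *
st();plan(.39,-.274,.2,5.3,1,1);shot('scene','scene3')"
```

```text
28.88 [ 0.4324 -0.2549  0.1973] 5.09 F [-0.51 -0.62 -0.37] gap -0.0002 grip 0.0 j6 2.36
heading 5.1 turn/row -0.0037 shift/row [-0.0439  0.0152] dz/row -0.0027
```

View pics/scene3.png

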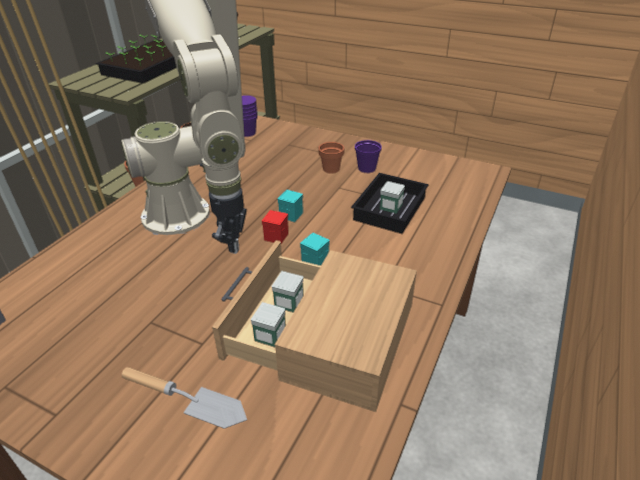

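Scene: two tins stand upright in the drawer (288,290) and (268,325), one in the tray (392,197); the bystanders are untouched. Now I go in front of the handle and down.

```bash
python3 -m pendant '[[-1,-0.044,0.015,0,0],[-1,0,0,0,0],[-1,0,0,0,0],[-1,0,0,0.03,0],[-1,0,0,0.03,0],[-1,0,0,0.03,0],[-1,0,0,0.022,0],[-1,0,0,0,0]]' >/dev/null;  python3 -c "
from h import *
st()"; python3 -m pendant '[[-1,0.01,0,0,0],[-1,0.015,0,0,0],[-1,0.015,0,0,0],[-1,0.015,0,0,0],[-1,0.015,0,0,0]]' >/dev/null;  python3 -c "
from h import *
st()"
```

```text
29.93 [ 0.3909 -0.2715  0.0849] 5.56 F [0.26 0.72 0.11] gap 0.0 grip 0.0 j6 2.27
30.55 [ 0.4622 -0.2667  0.087 ] 5.46 F [-1.92 -0.77  1.47] gap -0.0001 grip 1.0 j6 2.37
```

```bash
python3 -m pendant '[[-1,0.014,0,0,0],[-1,0.014,0,0,0],[-1,0.014,0,0,0],[-1,0.014,0,0,0],[-1,0.012,0,0,0],[-1,0.01,0,0,0],[-1,0.005,0,0,0]]' >/dev/null;  python3 -c "
from h import *
st()"; python3 -m pendant '[[-1,0.003,0,0,0],[-1,0.002,0,0,0],[-1,0.002,0,0,0]]' >/dev/null;  python3 -c "
from h import *
st()"
```

```text
31.43 [ 0.5441 -0.2585  0.0867] 5.48 F [-1.66 -1.45  0.43] gap -0.0002 grip 1.1 j6 2.47
31.8 [ 0.5502 -0.2579  0.0867] 5.44 F [-1.76 -0.42 -0.03] gap 0.0002 grip 0.8 j6 2.48
```

```bash
python3 -m pendant '[[-1,0.003,0,0,0],[-1,0.003,0,0,0],[-1,0.003,0,0,0],[-1,0,0,0,0]]' >/dev/null;  python3 -c "
from h import *
st()"; python3 -m pendant '[[-1,0.002,0,0,0],[-1,0.002,0,0,0],[-1,0,0,0,0]]' >/dev/null;  python3 -c "
from h import *
st();shot('top','top4')"
```

```text
32.3 [ 0.5601 -0.2572  0.0869] 5.47 F [-0.02 -0.07 -0.6 ] gap 0.0003 grip 0.0 j6 2.49
32.67 [ 0.5613 -0.2571  0.0869] 5.4 F [-8.33 -1.08  5.35] gap -0.0001 grip 4.3 j6 2.49
```

View pics/top4.png

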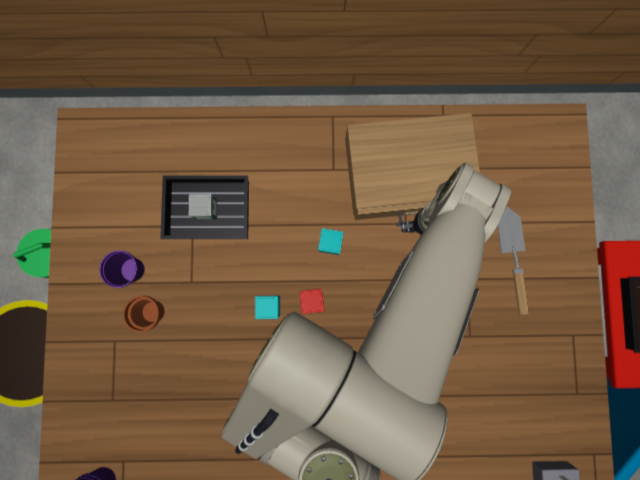

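The top view shows the front board flat against the carcass (row ~212), and the resisting force is up. I push a touch more, then back off.

```bash
python3 -m pendant '[[-1,0.002,0,0,0],[-1,0.001,0,0,0],[-1,0,0,0,0]]' >/dev/null;  python3 -c "
from h import *
st()"; python3 -m pendant '[[-1,-0.01,0,0,0],[-1,-0.03,0,0,0],[-1,-0.03,0,0,0],[-1,-0.03,0,0,0],[-1,0,0,-0.03,0],[-1,0,0,-0.03,0],[-1,0,0,-0.03,0],[-1,0,0,0,0]]' >/dev/null;  python3 -c "
from h import *
st();shot('scene','scene5')"
```

```text
33.1 [ 0.5614 -0.257   0.0868] 5.33 F [-16.75  -2.1    9.74] gap -0.0003 grip 8.6 j6 2.49
34.1 [ 0.4689 -0.2673  0.1797] 5.47 F [ 0.14 -0.76  0.05] gap 0.0 grip 0.0 j6 2.38
```

View pics/scene5.png

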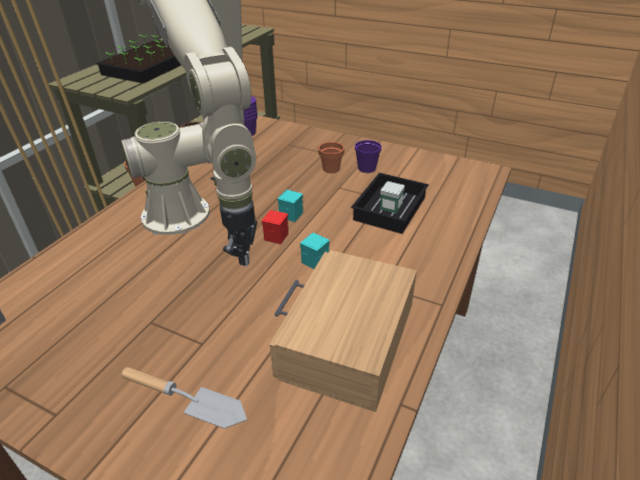

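The drawer is shut (handle near (288,298)), the empty tin stands in the tray at (392,197), and the robot is clear.

```bash
python3 -c "
from workcell import env
print(env.hand_in())"
```

```text
the job is handed in; nothing more can be done
None
```

The job is handed in at about 34 s: the two full tins went upright into the drawer, which I pushed fully shut; the empty one stands in the tray, and the pots, trowel and look-alikes were not touched (no verdict came back).

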